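Tip an instrument back and slide the inspection blade under it

ROBOT

A 7-joint arm with a two-finger parallel gripper is mounted at the origin on the work surface. World frame = base frame: x ahead of the robot, y to its left, z up, the work surface at z = 0. Lengths are in m, angles in rad, forces in N, time in s.
With the tool pointing down it reaches from about 0.4 to 0.925 m from the base axis. Payload 4.1 kg.
Tool frame: the origin (TCP) lies at the very end of the fingers, on their centre line; the grasp point (between the pads) lies manip.grasp_offset behind it (manip.grasp_offset is the distance from the TCP to the grasp point, in m); y points along the fingers, z is the direction in which the jaws open and shut, and the axes are right-handed (so a half turn about y gives the same grasp; the last joint's range is limited). The gripper opens to 85 mm and grips with 20 to 120 N. Pads are 22 mm wide; open, the fingers measure 114 mm over their backs; the gripper's body (76 mm by 85 mm) begins 54 mm behind the grasp point. The pads swing forward as they close: fully open they stand 13 mm farther back than shut.
Start: joints at [1.081, 0.398, 0.045, 1.537, -0.019, 1.207, -0.051], TCP at [0.248, -0.601, 0.231] pointing down, gripper open.
Joint ranges: [-2.82, 2.82], [-0.49, 2.23], [-1.37, 1.46], [0, 2.46], [-1.36, 4.5], [0.23, 2], [-2.94, 2.94]. Speed limits (rad/s): [2.57, 2.57, 3.14, 3.14, 3.14, 3.14, 3.14].

INTERFACE

Orientations are given as a unit quaternion [w, x, y, z].
In Python, from workcell import manip gives the robot as it stands.
- The arm moves only by the tool move_arm, never from a script. Its argument "targets" is a list of rows, each a list of 7 numbers: the turn, a rotation vector about the tool's x, y, z in rad, then the shift along the tool's x, y, z in mm, then the opening, from 0 (shut) to 1 (fully open). A call has 1 to 20 rows; each row is the pose to reach, as a shift and turn from the pose commanded when the call began, along the tool's axes at that moment; what a row does not reach only later rows make up. A row lasts 1/10 s, in which the tool goes at most 50 mm and 8.59 degrees, less where a joint would pass 70% of its speed; a pose out of reach is approached as far as the arm can. A call with a gripper value outside its range is refused whole. The fingers move at their own pace and stop on an object; the grip force is fixed at half the most. Time passes only in rows, so rows that repeat a pose let the fingers close. It gives the time, the measured TCP pose, the force and the opening at its end, in the units of the state.
- manip.get_state(): the state, without advancing time (a new reading comes with each control period).
- manip.get_image(name): name is "scene" or "top" or "wrist"; returns a dict with "frame" (400x640x3 uint8, blue, green, red), "K" (3x3 intrinsics, pixels), "dist_coeffs" ([k1, k2, p1, p2, k3] as OpenCV has them; the pictures are not rectified), "rvec" (rotation vector, rad) and "tvec" (3), from world to camera coordinates, as OpenCV has them. Camera axes: x right, y down, z forward; pixel columns grow to the right and rows downward; lengths in m; the calibration is good to about 2 mm. A picture is of the moment at which its call begins. There is no depth.
- manip.job_done(): hands the job in, once; it reports no verdict.
The state is a dict: "time_s": time; "joints": joint angles; "qd": joint speeds; "tau": joint torques, N m; "position": TCP position; "tool_rot": TCP orientation; "ft_force": force on the tool from outside, world axes, zero at the start; "ft_torque": the same for the moment, N m; "finger_gap": finger opening in m.
Only numpy, scipy, OpenCV 4.12 (cv2) and the standard library are available. Lean on these libraries where they do the work, as an engineer would, in place of code of your own. Each camera call takes 0.05 s, during which the arm holds its last target. There are 200 camera calls.

TASK

Tip the blue instrument back on its rear bottom edge until it leans by itself on the sloping rest behind it, then slide the polished inspection blade, flat on the bench and straight in from the front, well under the middle of its raised front so its underside can be seen. Leave the cream instrument standing where it is.

Things in the scene. Friction and masses are not known exactly. Their poses are not given: they have to be found in the camera images.
- blue_box: Blue instrument: loose upright box, 70 deep (x) x 70 wide x 180 tall mm, 0.6 kg, evenly weighted, 3 to 10 mm before the rest. Origin: centre of underside. x: to its back; the display front faces the robot. Pushed high in front it tips on its rear edge, balances at 21 degrees, then leans at 30 to 34, its front bottom edge 35 mm up and 60 mm before the rear edge (30 mm before the origin) on plan.
- cream_box: The cream instrument: same size and shape as the blue one, standing beside it (centres about 145 mm apart, either may be on the left) before the same rest. To be left standing.
- rest: Fixed aluminium rest behind both instruments: a panel 250 wide (y) x 150 long mm leaning back 30 degrees from upright, with black rubber pads. Origin: on the bench, middle of the foot of its sloping face. x points level backwards, away from the instruments; its top edge is about 135 mm high, 75 mm behind the origin.
- blade_grip (a point): Centre of the inspection blade's red upright grip, 30 mm above the underside. Grip: 30 long (x) x 14 thick (y) mm, 50 mm high. Blade: loose polished flat steel plate 115 long (x) x 40 wide x 3 mm thick, 0.16 kg in all, lying on the bench left or right of the instruments. x: along the blade towards its tip; z up.
- blade_tip (a point): The middle of the blade's front end, half-way through its thickness; 90 mm ahead of the grip's centre along x. Same axes as the grip.
There are look-alikes about, which are no part of the job. Several things have the shape of the blue_box; the one meant has the colours described above.

How it is judged:
On the way:
1. the blue instrument leans back on the rest, tipped between 23 and 40 degrees (angle between blue_box's own z axis and vertical between 0.4 and 0.7 rad and contact force between blue_box and rest above 0.05 N), for 0.3 s.
At the end, for the whole second after the job is handed in: The blue instrument leans on the rest, 23 to 40 degrees back; the blade lies flat, its tip about 15 mm or more in under the raised front edge, within 22 mm of the middle, pointing to the rest within 20 degrees; the cream instrument stands upright within 20 mm of its start (angle between blue_box's own z axis and vertical between 0.4 and 0.7 rad and x of blade_tip in the frame of blue_box between -0.01 and 0.04 m and y of blade_tip in the frame of blue_box between -0.022 and 0.022 m and angle between the x axis of blade_tip and the x axis of rest, either way round below 0.35 rad and angle between blade_tip's own z axis and vertical below 0.12 rad and height (world z) of blade_tip below 0.01 m and angle between cream_box's own z axis and vertical below 0.1 rad and distance of cream_box from where it was at the start of the episode below 0.02 m); the robot touches nothing.
It fails at once if the cream instrument is tipped or pushed away (angle between cream_box's own z axis and vertical above 0.2 rad or distance of cream_box from where it was at the start of the episode above 0.03 m).
It also fails if it takes over 58 s, if anything falls off the work surface, if the arm or the gripper's body presses on something with over 40 N, if the wrist force passes 120 N, or if a joint passes its speed limit or range.

## Working session

There is one attempt and no reset: what is moved stays moved. The work goes in short steps, Python scripts to look and compute and a tool call to move; the robot and the scene stay as the last step left them, time stands still between calls to the robot, and variables do not carry over. Pictures are saved under pics/ and viewed, about 8 in all and at most 12, crops included, and the job is handed in when it is done.

Besides the shell and the picture viewer there is one more tool, called as name([rows], argument=value, ...), one row to a line, values as JSON. move_arm: Moves the arm, as the interface text tells. Its arguments: {"type":"object","properties":{"targets":{"type":"array"}},"required":["targets"]}

```bash
mkdir -p pics; cat > h.py <<'E'
import numpy as np, cv2
from workcell import manip
from scipy.spatial.transform import Rotation as R
def snap(n,f):
    d=manip.get_image(n); cv2.imwrite('pics/'+f+'.png',d['frame']); np.savez('pics/'+f+'.npz',**{k:np.array(d[k],float) for k in('K','dist_coeffs','rvec','tvec')}); return d
def ray(f,px,z):
    d=np.load('pics/'+f+'.npz'); u=cv2.undistortPoints(np.array(px,float).reshape(-1,1,2),d['K'],d['dist_coeffs']).reshape(-1,2)
    Rm=cv2.Rodrigues(d['rvec'])[0]; c=-Rm.T@d['tvec'].ravel(); v=np.c_[u,np.ones(len(u))]@Rm
    z=np.broadcast_to(z,len(u)); return c+v*((z-c[2])/v[:,2])[:,None]
def proj(f,P):
    d=np.load('pics/'+f+'.npz'); return cv2.projectPoints(np.array(P,float).reshape(-1,1,3),d['rvec'],d['tvec'],d['K'],d['dist_coeffs'])[0].reshape(-1,2)
E
python3 -c "
from h import *
snap('scene','s0');snap('top','t0');s=manip.get_state();print(s,manip.grasp_offset)"
```

```text
{'time_s': 0.1, 'joints': array([ 1.08097949,  0.3991264 ,  0.0450658 ,  1.53776284, -0.01869537,
        1.20690079, -0.05069845]), 'qd': array([ 1.16776718e-03, -1.20768784e-03,  9.12074317e-04, -3.94204945e-03,
       -1.45916119e-03,  4.53916418e-05,  4.53997331e-04]), 'tau': array([ 3.52915667e-03, -4.76265335e+01,  1.36983331e+00, -2.54952675e+01,
        1.18190405e-02,  5.01063318e-03, -1.84814314e-05]), 'position': array([ 0.24739956, -0.60045625,  0.23035861]), 'tool_rot': array([ 0.13715766, -0.13749709,  0.69424758, -0.69303868]), 'ft_force': array([ 1.54603085, -0.09995084, -0.5049131 ]), 'ft_torque': array([-0.04093292,  0.01000805, -0.02810655]), 'finger_gap': 0.0856712989801287} 0.0187
```

View pics/s0.png

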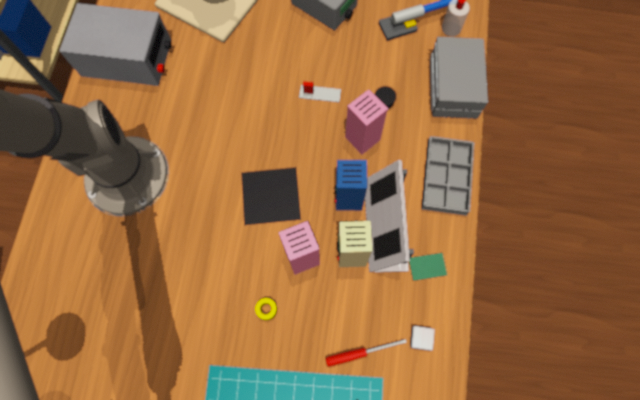

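View pics/t0.png

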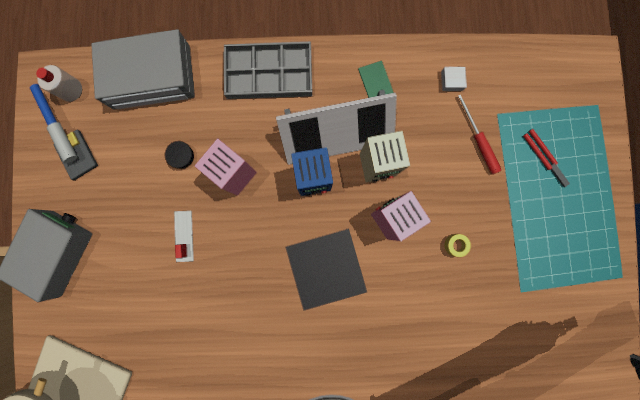

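The blue box stands at about (313,172) in top, the cream box at (388,156), and two pink look-alike boxes at (226,167) and (403,216). The white plate with a red grip at (183,237) is the blade candidate. I'll enlarge these to confirm.

```bash
python3 -c "
from h import *
im=cv2.imread('pics/t0.png')
a=cv2.resize(im[85:235,260:440],None,fx=3,fy=3,interpolation=3)
b=cv2.resize(im[200:275,165:205],None,fx=6,fy=6,interpolation=3)
cv2.imwrite('pics/c0.png',np.hstack([a,b]))
print(ray('t0',[[182.5,251],[183,212],[326,232]],[.05,.003,0]))
print(ray('t0',[[287,243],[350,230],[367,292],[303,308]],0))
"
```

```text
[[ 0.45304136  0.31188124  0.05      ]
 [ 0.54029015  0.32329601  0.003     ]
 [ 0.48543831 -0.00216536  0.        ]]
[[ 0.46320112  0.08693803  0.        ]
 [ 0.48828121 -0.05676243  0.        ]
 [ 0.34712646 -0.09057561  0.        ]
 [ 0.31577917  0.05494388  0.        ]]
```

View pics/c0.png

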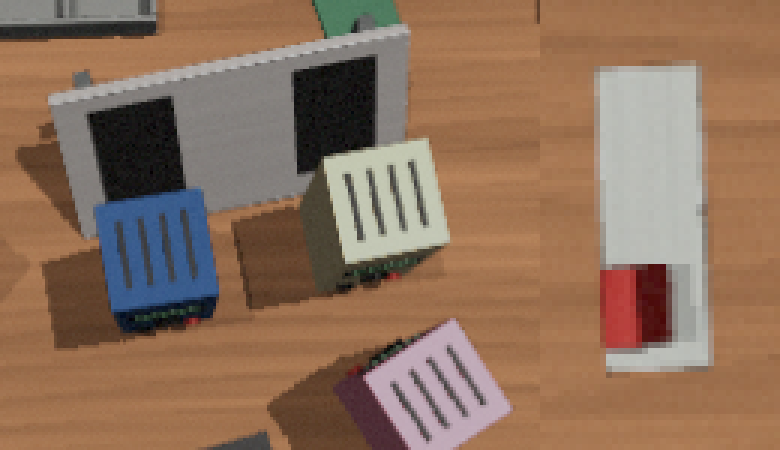

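```bash
python3 -c "
from h import *
def rep(n,px,z):
    p=ray('t0',px,z); print(n,p.mean(0).round(4)); print(p[:,:2].round(4).tolist()); return p
a=lambda q:np.array(q)/3.+[260,85]-.33
b=lambda q:np.array(q)/6.+[165,200]-.4
for n,q in (('blue',[(96,206),(203,189),(217,298),(112,313)]),('cream',[(322,157),(427,139),(449,240),(344,263)])):
    p=rep(n,a(q),.18); d=(p[0]+p[1]-p[2]-p[3])[:2]; e=(p[0]+p[3]-p[1]-p[2])[:2]
    print('yaw x',np.degrees(np.arctan2(d[1],d[0])),'y',np.degrees(np.arctan2(-e[0],e[1])))
p=rep('resttop',a([(52,104),(410,38)]),.135);d=p[0]-p[1];print(np.degrees(np.arctan2(-d[0],d[1])),np.linalg.norm(d))
rep('restfoot',a([(85,237)]),0)
p=rep('blade',b([(56,66),(159,64),(171,368),(66,372)]),.003);d=(p[0]+p[1]-p[2]-p[3])[:2];print(np.degrees(np.arctan2(d[1],d[0])))
rep('grip',b([(60,266),(102,264),(103,348),(64,348)]),.05)
print(R.from_quat(manip.get_state()['tool_rot'],scalar_first=True).as_matrix().round(3))
"
```

```text
blue [0.6072 0.0232 0.18  ]
[[0.6374, 0.0612], [0.6463, -0.0072], [0.5763, -0.0139], [0.5688, 0.0528]]
yaw x 6.189542388672792 y 6.9189459957985715
cream [ 0.6362 -0.1235  0.18  ]
[[0.6648, -0.0839], [0.6748, -0.152], [0.6091, -0.163], [0.5962, -0.0952]]
yaw x 9.458058334038403 y 9.539884798759019
resttop [ 0.735  -0.0303  0.135 ]
[[0.7155, 0.0916], [0.7544, -0.1522]]
9.062311252518944 0.2468512679936213
restfoot [0.6442 0.08   0.    ]
[[0.6442, 0.08]]
blade [0.486  0.3231 0.003 ]
[[0.5441, 0.3444], [0.5437, 0.3044], [0.4284, 0.3016], [0.4277, 0.3422]]
1.2549873123089674
grip [0.454  0.3212 0.05  ]
[[0.4688, 0.3292], [0.4692, 0.3136], [0.4388, 0.3138], [0.4391, 0.3282]]
[[-0.925 -0.001  0.381]
 [-0.381  0.002 -0.925]
 [ 0.    -1.    -0.002]]
```

```bash
cat >> h.py <<'E'
def row(p,yaw):  # yaw: direction of -tool x, deg
    s=manip.get_state(); M=R.from_quat(s['tool_rot'],scalar_first=True)
    c,n=np.cos(np.radians(yaw)),np.sin(np.radians(yaw))
    T=R.from_matrix(np.array([[-c,-n,0],[0,0,-1],[n,-c,0]]).T)
    return np.r_[(M.inv()*T).as_rotvec().round(3),(M.inv().apply(np.array(p)-s['position'])*1000).round(1)]
E
python3 -c "
from h import *
print(row([.5315,.0126,.235],9),row([.5315,.0126,.165],9))"
```

```text
[ 2.000e-03  2.340e-01  0.000e+00 -4.963e+02 -3.900e+00 -4.586e+02] [ 2.000e-03  2.340e-01  0.000e+00 -4.963e+02  6.610e+01 -4.584e+02]
```

move_arm([
  [0,0.234,0,-496,-4,-459,0.4],
  [0,0.234,0,-496,-4,-459,0.4],
  [0,0.234,0,-496,-4,-459,0.4],
  [0,0.234,0,-496,-4,-459,0.4],
  [0,0.234,0,-496,-4,-459,0.4],
  [0,0.234,0,-496,-4,-459,0.4],
  [0,0.234,0,-496,-4,-459,0.4],
  [0,0.234,0,-496,-4,-459,0.4],
  [0,0.234,0,-496,-4,-459,0.4],
  [0,0.234,0,-496,-4,-459,0.4],
  [0,0.234,0,-496,-4,-459,0.4],
  [0,0.234,0,-496,-4,-459,0.4],
  [0,0.234,0,-496,-4,-459,0.4],
  [0,0.234,0,-496,-4,-459,0.4],
  [0,0.234,0,-496,-4,-459,0.4],
  [0,0.234,0,-496,-4,-459,0.4],
  [0,0.234,0,-496,-4,-459,0.4],
  [0,0.234,0,-496,30,-459,0.4],
  [0,0.234,0,-496,66,-459,0.4],
  [0,0.234,0,-496,66,-459,0.4],
])

```text
time_s: 2.1
position: [0.527, 0.0099, 0.161]
tool_rot: [-0.051, 0.058, -0.705, 0.705]
ft_force: [-0.6, 0.5, -0.3]
finger_gap: 0.0342
```

move_arm([
  [0,0,0,-10,-3,0,0.4],
  [0,0,0,-20,-4,0,0.4],
  [0,0,0,-26,-4,0,0.4],
  [0,0,0,-30,-4,0,0.4],
  [0,0,0,-34,-4,0,0.4],
  [0,0,0,-38,-4,0,0.4],
  [0,0,0,-42,-4,0,0.4],
  [0,0,0,-46,-4,0,0.4],
  [0,0,0,-50,-4,0,0.4],
  [0,0,0,-54,-4,0,0.4],
  [0,0,0,-58,-4,0,0.4],
  [0,0,0,-62,-4,0,0.4],
  [0,0,0,-66,-4,0,0.4],
  [0,0,0,-70,-4,0,0.4],
  [0,0,0,-70,-4,0,0.4],
  [0,0,0,-70,-4,0,0.4],
])

```text
time_s: 3.7
position: [0.6004, 0.0234, 0.169]
tool_rot: [0.055, -0.056, 0.705, -0.705]
ft_force: [-0.9, 0.4, 0.3]
finger_gap: 0.0341
```

```bash
python3 -c "
from h import *
snap('scene','s1');snap('top','t1');a=cv2.imread('pics/s1.png')[120:300,280:440];b=cv2.imread('pics/t1.png')[70:250,255:435]
cv2.imwrite('pics/c1.png',cv2.resize(np.hstack([a,b]),None,fx=2.3,fy=2.3,interpolation=3));print(manip.get_state()['ft_force'])"
```

```text
[-0.77197034  0.60549473 -0.13944272]
```

View pics/c1.png

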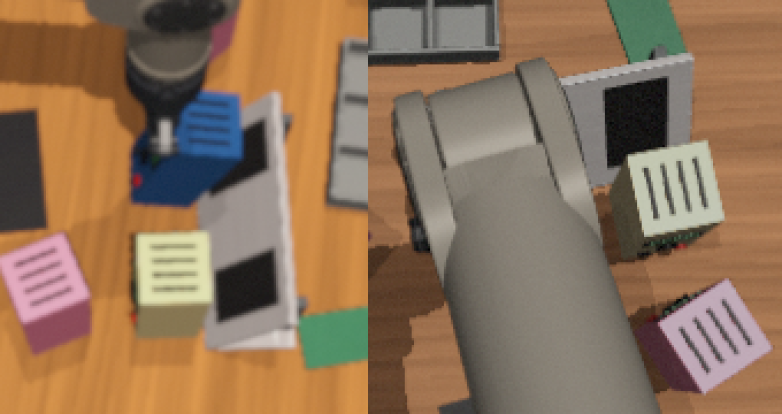

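The scene half shows the blue box tipping against the fingers (crop 185,150), with the cream box still upright. I'll keep pushing.

move_arm([
  [0,0,0,-4,0,0,0.4],
  [0,0,0,-8,0,0,0.4],
  [0,0,0,-12,0,0,0.4],
  [0,0,0,-15,0,0,0.4],
  [0,0,0,-18,0,0,0.4],
  [0,0,0,-21,0,0,0.4],
  [0,0,0,-24,0,0,0.4],
  [0,0,0,-27,0,0,0.4],
  [0,0,0,-30,0,0,0.4],
  [0,0,0,-33,0,0,0.4],
  [0,0,0,-36,0,0,0.4],
  [0,0,0,-36,0,0,0.4],
  [0,0,0,-36,0,0,0.4],
  [0,0,0,-36,0,0,0.4],
])

```text
time_s: 5.2
position: [0.6359, 0.0288, 0.1693]
tool_rot: [-0.055, 0.055, -0.705, 0.705]
ft_force: [-0.5, 0.4, -0.3]
finger_gap: 0.0344
```

```bash
python3 -c "
from h import *
snap('scene','s2');a=cv2.imread('pics/s2.png')[120:300,280:440];
cv2.imwrite('pics/c2.png',cv2.resize(a,None,fx=3,fy=3,interpolation=3));print(manip.get_state()['ft_force'])"
```

```text
[-0.22573006 -0.48341546  0.22031493]
```

View pics/c2.png

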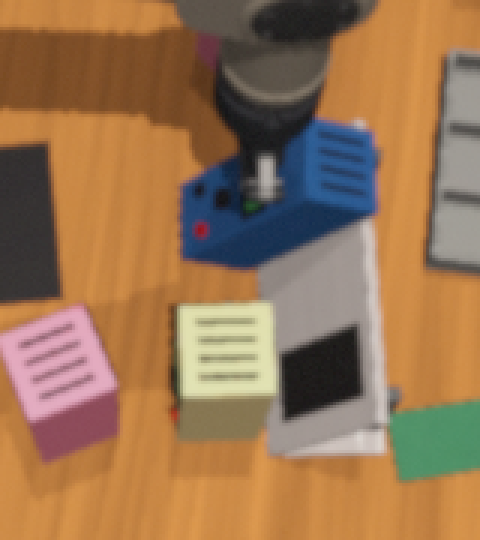

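The blue box leans on the rest. I'll back off and go above the blade.

move_arm([
  [0,0,0,10,0,0,0.4],
  [0,0,0,30,0,0,0.4],
  [0,0,0,60,0,0,0.4],
  [0,0,0,60,-30,0,0.5],
  [0,0,0,60,-70,0,0.8],
  [0,0,0,60,-70,0,1],
  [0,0,0,60,-70,0,1],
])

```text
time_s: 5.95
position: [0.5768, 0.0195, 0.2405]
tool_rot: [-0.056, 0.055, -0.705, 0.705]
ft_force: [-0.4, 0.5, -0.9]
finger_gap: 0.0836
```

```bash
python3 -c "
from h import *
print(manip.get_state()['position'],row([.454,.3212,.15],1.3),row([.454,.3212,.235],1.3))"
```

```text
[0.57675446 0.01948305 0.24045861] [-1.000e-03  1.340e-01 -2.000e-03  7.430e+01  9.000e+01 -3.173e+02] [-1.000e-03  1.340e-01 -2.000e-03  7.410e+01  5.000e+00 -3.172e+02]
```

move_arm([
  [0,0.134,0,74,0,-317,1],
  [0,0.134,0,74,0,-317,1],
  [0,0.134,0,74,0,-317,1],
  [0,0.134,0,74,0,-317,1],
  [0,0.134,0,74,0,-317,1],
  [0,0.134,0,74,0,-317,1],
  [0,0.134,0,74,0,-317,1],
  [0,0.134,0,74,40,-317,1],
  [0,0.134,0,74,90,-317,1],
  [0,0.134,0,74,90,-317,1],
  [0,0.134,0,74,90,-317,1],
])

```text
time_s: 7.05
position: [0.4533, 0.3202, 0.1484]
tool_rot: [-0.007, 0.009, -0.706, 0.708]
ft_force: [0.5, -0.1, 0.5]
finger_gap: 0.0854
```

```bash
python3 -c "
from h import *
snap('wrist','w3');snap('top','t3');a=cv2.imread('pics/t3.png')[90:240,255:435];b=cv2.imread('pics/w3.png')
cv2.imwrite('pics/c3.png',np.hstack([cv2.resize(a,(480,400),interpolation=3),b[:,160:480]]));print(manip.get_state()['position'],proj('w3',[[.454,.321,.05],[.544,.323,.003]]))"
```

```text
[0.45535172 0.32189192 0.15126279] [[318.45544363 196.3700937 ]
 [318.52616647  75.37939338]]
```

View pics/c3.png

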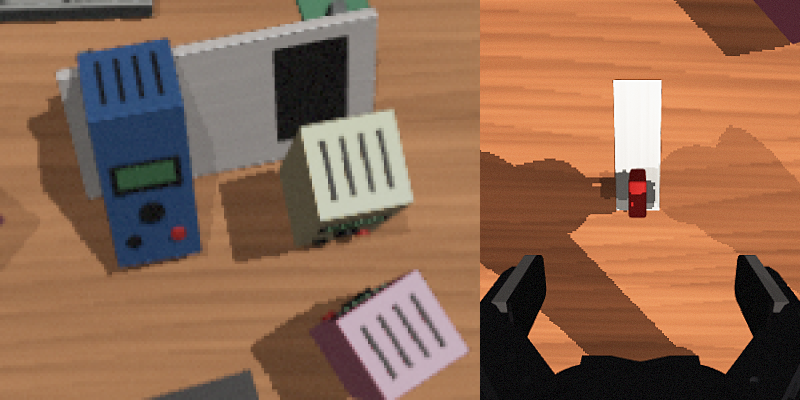

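The top half shows the blue box leaning on the rest, its front bottom edge running (118,271)-(200,250) in the crop. The wrist half shows the blade under the gripper: tip edge at wrist (317,80), grip at about (317,190).

```bash
python3 -c "
from h import *
q=np.array([(118,271),(200,250)])/2.667+[255,90]-.3
p=ray('t3',q,.035);print(p,p.mean(0));d=p[0]-p[1];print(np.degrees(np.arctan2(-d[0],d[1])),np.linalg.norm(d))
q=np.array([(81,52),(168,39),(183,106),(94,124)])/2.667+[255,90]-.3
f=lambda t:np.array([.07*np.sin(0)])
th=np.radians(32);p=ray('t3',q,[.18*np.cos(th)]*2+[.18*np.cos(th)+.07*np.sin(th)]*2);print('top',p)
print('wrist',ray('w3',[[293,79.5],[342,79.5],[293,210],[341,210]],.003),ray('w3',[[309,170],[325,170]],.05))
print(row([.454,.3215,.014],1.3))"
```

```text
[[ 0.57682989  0.05519345  0.035     ]
 [ 0.59222651 -0.01316087  0.035     ]] [0.5845282  0.02101629 0.035     ]
12.693863342942423 0.0700668904835339
top [[ 7.31262864e-01  7.36427919e-02  1.52648657e-01]
 [ 7.39150741e-01  8.54221917e-03  1.52648657e-01]
 [ 6.79808175e-01 -5.02556505e-04  1.89743006e-01]
 [ 6.68749544e-01  6.31007816e-02  1.89743006e-01]]
wrist [[0.54030155 0.34407654 0.003     ]
 [0.54121893 0.30348177 0.003     ]
 [0.42559379 0.34412617 0.003     ]
 [0.42658485 0.29959652 0.003     ]] [[0.4744774  0.32850896 0.05      ]
 [0.47474463 0.31655523 0.05      ]]
[ 2.000e-03 -0.000e+00 -3.000e-03  1.700e+00  1.373e+02  6.000e-01]
```

move_arm([
  [0,0,0,2,40,0,1],
  [0,0,0,2,80,0,1],
  [0,0,0,2,110,0,1],
  [0,0,0,2,130,0,1],
  [0,0,0,2,137,0,1],
  [0,0,0,2,137,0,1],
  [0,0,0,2,137,0,0],
  [0,0,0,2,137,0,0],
  [0,0,0,2,137,0,0],
  [0,0,0,2,137,0,0],
  [0,0,0,2,137,0,0],
  [0,0,0,2,137,0,0],
  [0,0,0,2,137,0,0],
  [0,0,0,2,137,0,0],
  [0,0,0,2,117,0,0],
  [0,0,0,2,97,0,0],
  [0,0,0,2,97,0,0],
  [0,0,0,2,97,0,0],
])

```text
time_s: 8.95
position: [0.4518, 0.3205, 0.0516]
tool_rot: [-0.008, 0.008, -0.707, 0.707]
ft_force: [-1.1, -0.1, -1.9]
finger_gap: 0.0134
```

```bash
python3 -c "
from h import *
snap('wrist','w4');cv2.imwrite('pics/c4.png',cv2.imread('pics/w4.png'))
s=manip.get_state();print(s['position'],s['finger_gap'],s['ft_force'])"
```

```text
[0.45144196 0.32010934 0.0510358 ] 0.013743692239511092 [-0.60920947  0.65328828 -1.63438653]
```

View pics/c4.png

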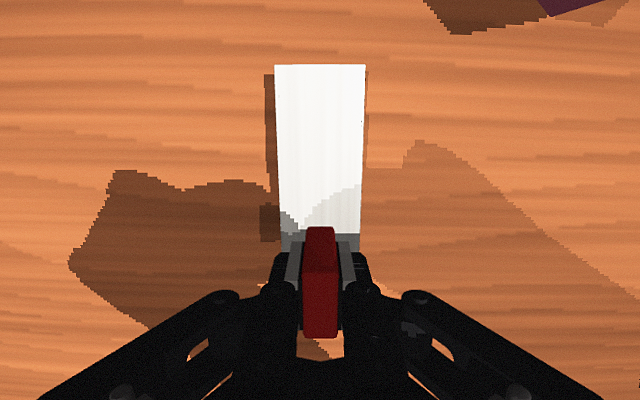

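The blade is held (weight 1.6 N) and level, its tip edge at (274..366,65).

```bash
python3 -c "
from h import *
s=manip.get_state();p=ray('w4',[[274,65],[366,65]],.0415);t=p.mean(0);print(p,t-s['position'])
L=np.hypot(*(t-s['position'])[:2]);print(L)
u=np.array([np.cos(np.radians(9)),np.sin(np.radians(9)),0])
e=np.array([.5845,.021,0])
for d,z in((-.04,.05),(-.04,.0155),(.032,.0155),(.032,.0115)): 
  g=e+u*(d-.0905);g[2]=z;print(d,g,row(g,9))"
```

```text
[[0.53934151 0.34217421 0.0415    ]
 [0.5402462  0.30222785 0.0415    ]] [ 0.0883519   0.00209169 -0.0095358 ]
0.08837665804453577
-0.04 [0.45560667 0.0005853  0.05      ] [-1.000e-03 -1.340e-01  2.000e-03  3.100e+00  1.500e+00  3.195e+02]
-0.04 [0.45560667 0.0005853  0.0155    ] [-1.000e-03 -1.340e-01  2.000e-03  3.000e+00  3.600e+01  3.195e+02]
0.032 [0.52672023 0.01184858 0.0155    ] [-1.000e-03 -1.340e-01  2.000e-03 -6.830e+01  3.590e+01  3.098e+02]
0.032 [0.52672023 0.01184858 0.0115    ] [-1.000e-03 -1.340e-01  2.000e-03 -6.830e+01  3.990e+01  3.098e+02]
```

move_arm([
  [0,-0.134,0,3,-10,40,0],
  [0,-0.134,0,3,-10,80,0],
  [0,-0.134,0,3,-10,120,0],
  [0,-0.134,0,3,-10,160,0],
  [0,-0.134,0,3,-10,200,0],
  [0,-0.134,0,3,-10,240,0],
  [0,-0.134,0,3,-10,280,0],
  [0,-0.134,0,3,-10,319,0],
  [0,-0.134,0,3,-10,319,0],
  [0,-0.134,0,3,15,319,0],
  [0,-0.134,0,3,25,319,0],
  [0,-0.134,0,3,25,319,0],
  [0,-0.134,0,3,25,319,0],
  [0,-0.134,0,3,25,319,0],
])

```text
time_s: 10.4
position: [0.457, 0.0026, 0.0277]
tool_rot: [-0.056, 0.055, -0.705, 0.705]
ft_force: [-0.9, 0.2, -0.6]
finger_gap: 0.0136
```

```bash
python3 -c "
from h import *
snap('wrist','w5');cv2.imwrite('pics/c5.png',cv2.imread('pics/w5.png'))
s=manip.get_state();print(s['position'],s['finger_gap'],s['ft_force'])"
```

```text
[0.45706224 0.0024639  0.02785811] 0.01327106282565693 [-0.2238155   0.22689248 -2.2136692 ]
```

View pics/c5.png

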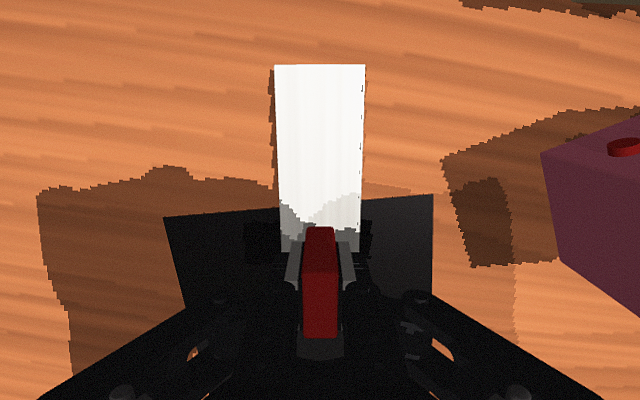

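```bash
python3 -c "
from h import *
u=np.array([np.cos(np.radians(9)),np.sin(np.radians(9)),0])
e=np.array([.5845,.021,0])
for d,z in((-.01,.0165),(.032,.0165)): 
  g=e+u*(d-.0885);g[2]=z;print(d,g,row(g,9))"
```

```text
-0.01 [0.4872127  0.00559121 0.0165    ] [-0.00e+00  1.00e-03 -1.00e-03 -3.03e+01  1.14e+01  1.60e+00]
0.032 [0.52869561 0.01216145 0.0165    ] [-0.00e+00  1.00e-03 -1.00e-03 -7.23e+01  1.14e+01  1.70e+00]
```

move_arm([
  [0,0,0,-10,4,1,0],
  [0,0,0,-20,8,2,0],
  [0,0,0,-30,11,2,0],
  [0,0,0,-30,11,2,0],
  [0,0,0,-30,11,2,0],
  [0,0,0,-30,11,2,0],
  [0,0,0,-30,11,2,0],
])

```text
time_s: 11.15
position: [0.486, 0.0046, 0.0163]
tool_rot: [-0.055, 0.056, -0.705, 0.705]
ft_force: [0.0, -0.2, -1.3]
finger_gap: 0.0131
```

```bash
python3 -c "
from h import *
snap('wrist','w6');cv2.imwrite('pics/c6.png',cv2.imread('pics/w6.png'))
s=manip.get_state();print(s['position'],s['finger_gap'],s['ft_force'])"
```

```text
[0.48608306 0.00462513 0.01633676] 0.013096263033678392 [ 1.31211272 -0.58865405 -2.02198832]
```

View pics/c6.png

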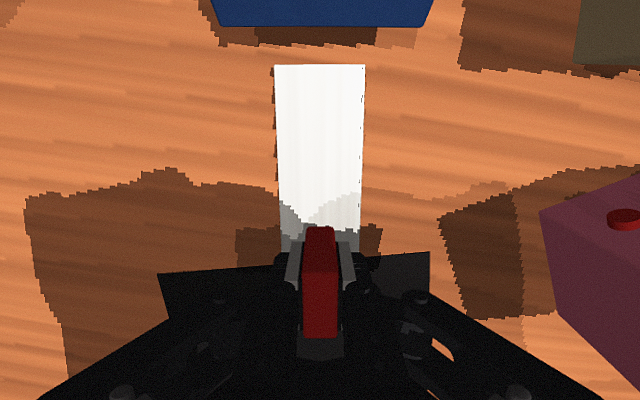

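The blue box's raised front edge runs (218..430, 27), centred at 324. The blade tip (274..366, 65) is centred at 320. They are parallel and lined up.

```bash
python3 -c "
from h import *
p=ray('w6',[[218,27],[430,27]],.035);t=ray('w6',[[274,65],[366,65]],.008);print(p,np.linalg.norm(p[0]-p[1]),t)
e=p.mean(0);d=p[0]-p[1];yaw=np.degrees(np.arctan2(-d[0],d[1]));print(yaw)
t=t.mean(0);u=np.array([np.cos(np.radians(yaw)),np.sin(np.radians(yaw)),0])
g=manip.get_state()['position'];w=e+u*.032-t;w[2]=0
print('gap',(e-t)@u,row(g+w,9))"
```

```text
[[ 0.5773496   0.0544496   0.035     ]
 [ 0.58878299 -0.01755978  0.035     ]] 0.07291140205536012 [[ 0.56959865  0.03768827  0.008     ]
 [ 0.57576633 -0.00130861  0.008     ]]
9.02190928307275
gap 0.010295340154154314 [ -0.   -0.    0.  -42.3  -0.    1.4]
```

move_arm([
  [0,0,0,-8,0,0,0],
  [0,0,0,-16,0,1,0],
  [0,0,0,-24,0,1,0],
  [0,0,0,-32,0,1,0],
  [0,0,0,-38,0,1,0],
  [0,0,0,-42,0,1,0],
  [0,0,0,-42,0,1,0],
  [0,0,0,-42,2,1,0],
  [0,0,0,-42,4,1,0],
  [0,0,0,-42,5,1,0],
  [0,0,0,-42,5,1,0],
  [0,0,0,-42,5,1,0],
])

```text
time_s: 12.4
position: [0.5276, 0.0102, 0.0128]
tool_rot: [-0.055, 0.056, -0.705, 0.705]
ft_force: [-5.5, -0.1, 13.0]
finger_gap: 0.0133
```

move_arm([
  [0,0,0,0,-1,0,0],
  [0,0,0,0,-1,0,0.15],
  [0,0,0,0,-1,0,0.4],
  [0,0,0,0,-1,0,0.6],
  [0,0,0,0,-1,0,0.6],
  [0,0,0,0,-1,0,0.6],
  [0,0,0,0,-20,0,0.6],
  [0,0,0,0,-50,0,0.6],
  [0,0,0,0,-90,0,0.6],
  [0,0,0,50,-140,0,0.6],
  [0,0,0,70,-180,0,0.6],
  [0,0,0,70,-180,100,0.6],
  [0,0,0,70,-180,200,0.6],
  [0,0,0,70,-180,250,0.6],
  [0,0,0,70,-180,250,0.6],
  [0,0,0,70,-180,250,0.6],
  [0,0,0,70,-180,250,0.6],
])

```text
time_s: 14.1
position: [0.4969, -0.2565, 0.1911]
tool_rot: [-0.051, 0.051, -0.704, 0.707]
ft_force: [-0.6, -0.0, 0.3]
finger_gap: 0.0511
```

```bash
python3 -c "
from h import *
snap('top','t7');snap('scene','s7');a=cv2.imread('pics/t7.png')[90:240,255:435];b=cv2.imread('pics/s7.png')[120:300,270:420]
cv2.imwrite('pics/c7.png',np.hstack([cv2.resize(a,(480,400),interpolation=3),cv2.resize(b,(320,400),interpolation=3)]));s=manip.get_state();print(s['position'],s['ft_force'])"
```

```text
[ 0.4975712  -0.24866589  0.19079609] [-0.65934682  0.75745454 -0.32520237]
```

View pics/c7.png

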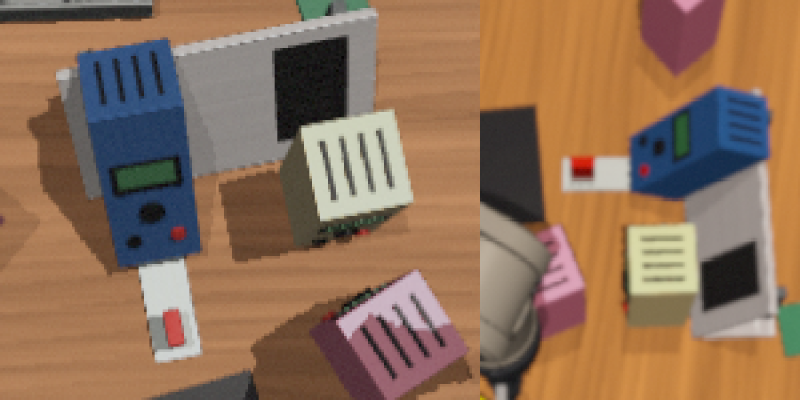

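```bash
python3 -c "
from h import *
f=lambda q:np.array(q)/2.667+[255,90]-.3
p=ray('t7',f([(152,361),(200,354)]),.003).mean(0);g=ray('t7',f([(162,311),(181,309),(184,346),(166,348)]),.05).mean(0)
l=ray('t7',f([(138,267),(152,361),(184,260),(200,354)]),.003);d=(l[0]-l[1]+l[2]-l[3]);yaw=np.arctan2(d[1],d[0])
u=np.array([np.cos(yaw),np.sin(yaw),0]);e=np.array([.5835,.0195,0])
for t in (p+.115*u,g+.09*u): 
  v=(t-e);r=np.radians(9);print(np.degrees(yaw),t,'in',v[0]*np.cos(r)+v[1]*np.sin(r),'lat',-v[0]*np.sin(r)+v[1]*np.cos(r))
c=np.array([(300,126),(396,109),(412,198),(322,221)]);print(ray('t7',f(c),.18).mean(0))"
```

```text
7.334935912824762 [0.61851487 0.02398698 0.003     ] in 0.03528570098480837 lat -0.0010457921838334496
7.334935912824762 [0.6165863  0.02246721 0.05      ] in 0.03314312470240688 lat -0.0022451636379231337
[ 0.63669905 -0.12467984  0.18      ]
```

The tip is about 33 mm in under the edge and about 2 mm off centre, with a yaw of about 7°. The cream box hasn't moved. Handing in.

```bash
python3 -c "
from h import *
print(abs(manip.get_state()['qd']).max());manip.job_done()"
```

```text
0.05125147901206669
the job is handed in; nothing more can be done
```

The job is handed in. The blue instrument leans on the rest by itself, and the inspection blade lies flat under the middle of its raised front. It took about 14 s of the 58 s; no verdict was reported.

I pushed the blue box high on its front until it tipped back onto the rest. I then picked up the blade by its red grip, carried it in from the front about 5 mm above the bench, and set it down at full depth. So it was not slid along the bench.

**Last checks, from the top picture:**
- **Blade:** the tip is about 33–35 mm in under the front edge and 1–2 mm off the middle. It points about 7° in yaw, against about 9° for the rest. I judged it flat from the picture and from the bench contact when I set it down (13 N).
- **Blue box:** it was still leaning after the arm withdrew. I judged this by eye and by its geometry fitting a 30–34° lean, not by measuring the angle.
- **Cream box:** it is upright and measured within about 1.5 mm of its start.
- **Arm:** it touches nothing, with no significant force. It was still settling slightly at hand-in, at 0.05 rad/s.

No check failed. Single estimates of the blue box's yaw ranged from 6.5° to 12.7°; the closest view gave 9°, which I used.

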